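Nest the parts-cleaning set

TASK

Put the steel parts-cleaning set together on the bench, from the largest to the smallest: first stand the notched beaker upright on the floor of the round pan and let go of it; then take the strainer basket off its sloping drip stand and hang it upright inside the beaker, both ends of its crossbar resting fully down in the beaker's two rim notches. Lower things into place rather than dropping them, and leave the other things on the bench where they are.

Things in the scene. Friction and masses are not known exactly. Their poses are not given: they have to be found in the camera images.
- pan: Round open steel pan, loose on the bench, 0.3 to 0.65 kg: outer diameter 84, height 38, wall 4, inner diameter 76, inner floor 5 above its underside. Origin: centre of the underside; z up along its axis. It is the largest container and can stay where it stands.
- beaker: Round open steel beaker, upright on the bench, 0.2-0.45 kg: outer diameter 62, height 86, wall 4, floor 5 thick. Origin: centre of the underside; z up its axis. Two rim notches at its +y and -y sides: flat floor 72 above the underside, 14 deep, 13 wide at the floor, 22 at the rim (sloping cheeks). Grip it across the outside, best along its x axis (no notches), higher than the pan's rim.
- basket: Small steel strainer basket leaning in the stand's pocket, 0.11-0.22 kg. Cup: outer diameter 42, height 40. Origin: centre of its underside; z along its axis to the mouth. Above the mouth a crossbar along y, 78 long, 9 wide, z 56 to 64, on two straps; on it a flat upright handle tab, 10 thick in x, 28 wide in y, z 64 to 104. Alike after half a turn. Hung, its underside is 16 above the beaker's.
- tab (a point): Point inside the basket's handle tab, on the basket's axis, 92 above its underside (12 below the top of the tab); axes as the basket's.
- bar_end_a (a point): Point on the centre line of the basket's crossbar near one end (x 0, y +34, z 60 in the basket's frame). The bar's underside is 4 below it; hung, it lies 76 above the beaker's underside.
- bar_end_b (a point): The same near the other end (x 0, y -34, z 60 in the basket's frame).
- stand: White plastic drip stand, fixed: base 110 x 75, square open pocket, inner width 46, walls 28 high inside, sloping 0.56 rad (32°) from vertical: its mouth and the basket in it lean to the stand's -x side (roughly to the robot). Origin: on the bench under the pocket; z vertical. Pocket floor centre is 35 above the bench. The basket has 2 play each side; pull it out along its own axis, 45 frees it.
- pliers: Pliers lying flat, red handles, about 155 long, 14 high, origin at the pivot; bystander.
- screwdriver: Screwdriver lying flat; bystander.
- jar: Closed jar, diameter 48, height 60; origin under its centre; bystander.
- dial: Small black control knob, diameter 22, 16 high, standing among the task's things; origin under its centre; bystander.
- nut: Brass nut blank, diameter 20, 12 high, standing among the task's things; origin under its centre; bystander.
- adapter: Black plug-in power adapter, 70 x 50 x 32; origin under its centre; bystander.
Things that resemble listed ones, but are neither listed nor needed, are in the scene too. What is shaped like the basket but blue or brown is not meant. Leave any red or yellow look-alike of the beaker alone.

How it is judged:
By the outcome, as a careful person would: the job done as asked, in the order asked, and still so for the second after the job is handed in, with the robot touching nothing.
It also fails if it takes over 64 s, if anything falls off the work surface, if the arm or the gripper's body presses on something with over 40 N, if the wrist force passes 120 N, or if a joint passes its speed limit or range.

ROBOT

A 6-joint arm with a two-finger parallel gripper is mounted at the origin on the work surface. World frame = base frame: x ahead of the robot, y to its left, z up, the work surface at z = 0. Lengths are in m, angles in rad, forces in N, time in s.
With the tool pointing down it reaches from about 0.275 to 0.75 m from the base axis. Payload 10.2 kg.
Tool frame: the origin (TCP) lies on the centre line of the jaws, within the pads' length; the fingertips stand 22 mm ahead of it and the grasp point (between the pads) lies 3 mm ahead of it (manip.tcp_to_tips is the distance from the TCP to the fingertips, in m); z points along the fingers, y is the line along which they close (so a half turn about z gives the same grasp; the last joint's range is limited). The gripper opens to 88 mm and grips with 3 to 60 N. Pads are 18 mm wide; open, the fingers measure 123 mm over their backs; the gripper's body (75 mm by 187 mm) begins 45 mm behind the grasp point.
Start: joints at [1.065, 0.313, 1.498, -0, 1.331, -0.223], TCP at [0.147, 0.504, 0.231] pointing down, gripper open.
Joint ranges: [-2.94, 2.94], [-0.97, 2.17], [0.19, 2.56], [-1.23, 4.37], [0.02, 3.11], [-2.88, 2.88]. Speed limits (rad/s): [2.39, 2.39, 3.01, 3.14, 3.14, 3.14].

INTERFACE

Orientations are given as a unit quaternion [x, y, z, w].
In Python, from workcell import manip, set_gripper, kinematics, optics, ticket, current_clock, current_qpos, current_joint_vel, current_joint_efforts, current_tcp_pos, current_tool_rot, current_wrist_force, current_wrist_torque, current_width, current_grip_force gives the robot as it stands. Calls block until the motion is done:
- manip.move_pose(position, orientation): joint-space move of the TCP to a pose.
- manip.line_to(position, ori=None, v=0.15, until_force=None): straight line of the TCP; ori=None keeps the orientation; v is the mean speed in m/s. With until_force (N) it stops when the force on the tool has changed by that much, and returns True; else False.
- manip.move_j(angles): joint-space move.
- set_gripper(opening): finger opening in m; the grip force is fixed at half the most; returns when the fingers have stopped.
- manip.dwell(seconds).
- kinematics.solve_ik(position, orientation): joint angles nearest the present ones, or None.
- optics.get_image(name): name is "scene" or "top" or "wrist"; returns a dict with "color" (400x640x3 uint8, red, green, blue), "mtx" (3x3 intrinsics, pixels), "world_from_camera" (4x4, takes a point from camera to world coordinates). Camera axes: x right, y up, looking along -z (the intrinsics and any distortion apply to the point x, -y, -z); pixel columns grow to the right and rows downward; lengths in m; the calibration is good to about 2 mm. A picture is of the moment at which its call begins. There is no depth.
A pose or a line that the arm cannot do raises manip.Unreachable and nothing moves.
- ticket.job_done(): hands the job in; it is judged then, once.
Readings, each from a call of its own:
- current_clock(): time.
- current_qpos(): joint angles.
- current_joint_vel(): joint speeds.
- current_joint_efforts(): joint torques, N m.
- current_tcp_pos(): TCP position.
- current_tool_rot(): TCP orientation.
- current_wrist_force(): force on the tool from outside, world axes, zero at the start.
- current_wrist_torque(): the same for the moment, N m.
- current_width(): finger opening in m.
- current_grip_force(): force on a finger pad.
Only numpy, scipy, OpenCV 4.12 (cv2) and the standard library are available. Lean on these libraries where they do the work, as an engineer would, in place of code of your own. Each camera call takes 0.05 s, during which the arm holds its last target. There are 200 camera calls.

## Working session

There is one attempt and no reset: what is moved stays moved. The work goes in short steps, each a Python script; the robot and the scene stay as the last script left them, time stands still between calls to the robot, and variables do not carry over. Pictures are saved under pics/ and viewed, at most 10 in all, crops included, and the job is handed in when it is done.

```bash
mkdir -p pics; ls; cat > h.py <<'E'
import numpy as np, cv2
from workcell import *
from scipy.spatial.transform import Rotation as R
def snap(n,f):
    d=optics.get_image(n); np.savez('pics/'+f+'.npz',**{k:np.asarray(d[k]) for k in('color','mtx','world_from_camera')})
    cv2.imwrite('pics/'+f+'.png',cv2.cvtColor(d['color'],cv2.COLOR_RGB2BGR)); return d
def load(f): return np.load('pics/'+f+'.npz')
def ray(d,u,v):
    K=d['mtx'];T=d['world_from_camera']
    p=np.array([(u-K[0,2])/K[0,0],-(v-K[1,2])/K[1,1],-1.]); return T[:3,3],T[:3,:3]@p
def onz(d,u,v,z):
    o,r=ray(d,u,v); return o+r*(z-o[2])/r[2]
def tri(a,b):
    (o1,r1),(o2,r2)=a,b
    s=np.linalg.lstsq(np.c_[r1,-r2],o2-o1,rcond=None)[0]; p,q=o1+s[0]*r1,o2+s[1]*r2
    return (p+q)/2,np.linalg.norm(p-q)
def proj(d,P):
    T=d['world_from_camera'];c=T[:3,:3].T@(np.asarray(P)-T[:3,3]);p=d['mtx']@np.array([c[0],-c[1],-c[2]]);return p[:2]/p[2]
E
python3 - <<'E'
from h import *
a=snap('scene','s0');b=snap('top','t0')
for d in(a,b): print(d.keys(),np.round(d['mtx'],1).tolist(),np.round(d['world_from_camera'],3).tolist())
print(current_clock())
E
```

```text
pics
dict_keys(['color', 'mtx', 'world_from_camera']) [[472.1, 0.0, 318.1], [0.0, 472.1, 204.4], [0.0, 0.0, 1.0]] [[-0.313, -0.774, 0.551, 1.283], [0.95, -0.261, 0.173, 0.214], [0.01, 0.577, 0.816, 1.14], [0.0, 0.0, 0.0, 1.0]]
dict_keys(['color', 'mtx', 'world_from_camera']) [[454.7, 0.0, 316.6], [0.0, 454.7, 195.9], [0.0, 0.0, 1.0]] [[-0.007, 0.988, -0.153, 0.428], [-1.0, -0.009, -0.01, 0.0], [-0.011, 0.153, 0.988, 1.129], [0.0, 0.0, 0.0, 1.0]]
0.1
```

View pics/s0.png

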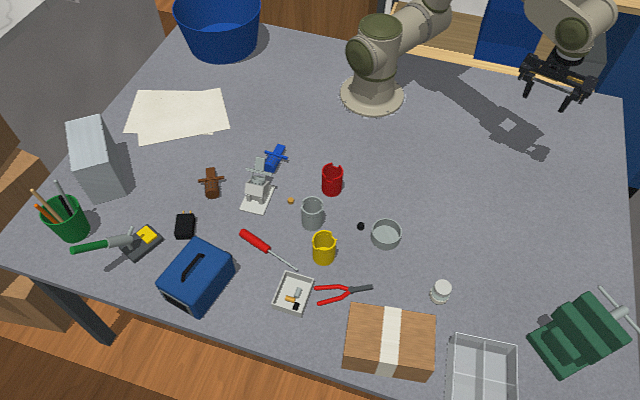

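View pics/t0.png

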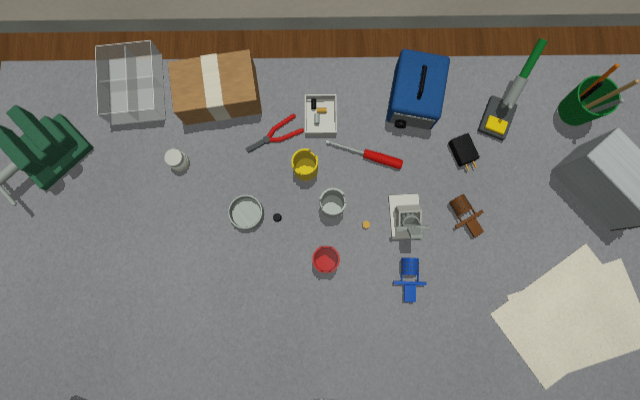

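Scene view: grey beaker (312,212), with the red (332,180) and yellow (324,248) ones as look-alikes; pan (386,234); steel basket in the white stand (257,190), with blue (275,157) and brown (210,182) as look-alikes. Top view: beaker (332,204), pan (246,212), stand (406,218). The steel-coloured beaker and the basket in the stand fit the description. I'll confirm them in one enlarged crop.

```bash
python3 - <<'E'
from h import *
s=load('s0');t=load('t0')
up=lambda d,x0,x1,y0,y1,k:cv2.cvtColor(cv2.resize(d['color'][y0:y1,x0:x1],None,fx=k,fy=k,interpolation=cv2.INTER_CUBIC),cv2.COLOR_RGB2BGR)
A=up(t,215,435,180,250,3.6);B=up(s,225,425,145,255,2.7)
W=800;im=np.zeros((A.shape[0]+B.shape[0],W,3),np.uint8);im[:A.shape[0],:A.shape[1]]=A[:,:W];im[A.shape[0]:,:B.shape[1]]=B
cv2.imwrite('pics/crop.png',im);print(A.shape,B.shape)
for n,u,v,z in(('pan',246,212,.038),('beaker',332,202,.086),('stand',406,218,.03),('nut',366,225,.01),('dial',277.5,217,.016),('red',326,260,.08),('yel',305,163,.08)):print(n,onz(t,u,v,z).round(3))
E
```

```text
(252, 792, 3) (297, 540, 3)
pan [0.559 0.182 0.038]
beaker [ 0.575 -0.025  0.086]
stand [ 0.542 -0.205  0.03 ]
nut [ 0.527 -0.11   0.01 ]
dial [0.548 0.108 0.016]
red [ 0.442 -0.01   0.08 ]
yel [0.669 0.037 0.08 ]
```

View pics/crop.png

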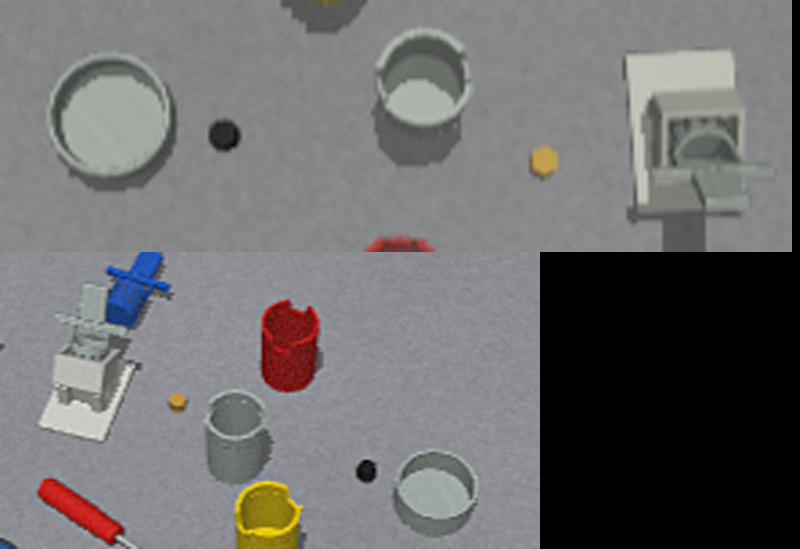

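Confirmed: the steel beaker has notches roughly along world y, the basket sits in the white stand, and the pan is clear. Next, closer wrist views.

```bash
cat >> h.py <<'E'
def tool(yaw,axis=(0,0,1)):
    """tool z = -axis, tool y = closing dir at yaw in xy, made orthogonal"""
    z=-np.array(axis,float);z/=np.linalg.norm(z);y=np.array([np.cos(yaw),np.sin(yaw),0]);y-=z*(y@z);y/=np.linalg.norm(y)
    return R.from_matrix(np.c_[np.cross(y,z),y,z])
def bestyaw(p,yaw,axis=(0,0,1)):
    c=[]
    for w in(yaw,yaw+np.pi):
        q=kinematics.solve_ik(list(p),list(tool(w,axis).as_quat()))
        if q is not None:c.append((np.abs(np.array(q)-current_qpos()).max(),w))
    return min(c)[1]
E
python3 - <<'E'
from h import *
print(manip.tcp_to_tips)
for n,p in(('wp',(.52,.16,.27)),('wb',(.53,-.02,.29))):
    w=bestyaw(p,0.); print(w,current_qpos()); manip.move_pose(list(p),list(tool(w).as_quat())); d=snap('wrist',n); print(current_clock(),np.round(d['world_from_camera'],3).tolist())
print(d['mtx'].tolist())
a=cv2.imread('pics/wp.png');b=cv2.imread('pics/wb.png');cv2.imwrite('pics/w.png',cv2.resize(np.vstack([a,b]),(480,600),interpolation=cv2.INTER_AREA))
E
```

```text
0.022
0.0 [ 1.06462773e+00  3.13392065e-01  1.49834550e+00 -3.21556585e-05
  1.33098834e+00 -2.23401994e-01]
2.0 [[1.0, -0.002, -0.001, 0.52], [0.002, 0.946, 0.325, 0.246], [0.0, -0.325, 0.946, 0.423], [0.0, 0.0, 0.0, 1.0]]
0.0 [8.46350024e-02 3.30701472e-01 1.37225912e+00 1.29423008e-04
 1.43869728e+00 8.29556058e-02]
2.8083 [[1.0, -0.002, -0.001, 0.531], [0.002, 0.946, 0.325, 0.066], [0.0, -0.325, 0.946, 0.443], [0.0, 0.0, 0.0, 1.0]]
[[356.44913490998664, 0.0, 316.7112742342245], [0.0, 356.44913490998664, 201.4802501621922], [0.0, 0.0, 1.0]]
```

View pics/w.png

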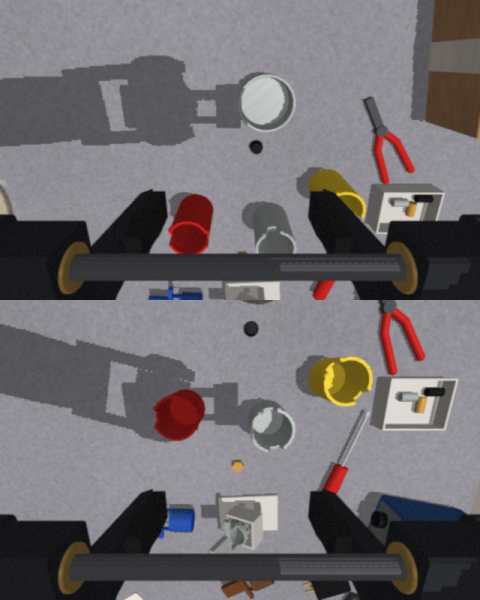

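The wrist views show the pan (267,102), beaker (272,427, notches near (262,409) and (285,446)) and stand (240,525). An enlarged crop will give the exact edges.

```bash
python3 - <<'E'
from h import *
b=load('wb');p=load('wp')
def up(d,x0,y0,w,h,k):return cv2.cvtColor(cv2.resize(d['color'][y0:y0+h,x0:x0+w],None,fx=k,fy=k,interpolation=cv2.INTER_CUBIC),cv2.COLOR_RGB2BGR)
A=up(b,325,130,80,80,5);B=up(p,310,85,100,100,4);C=up(b,265,250,120,95,5)[:,:]
C=up(b,265,255,114,40*2-5,5)[:200*1+175] if 0 else up(b,262,252,140,50,5)
im=np.zeros((600,800,3),np.uint8);im[:400,:400]=A;im[:400,400:]=B
C=up(b,265,250,120,95,2.1);im[400:400+C.shape[0],:C.shape[1]]=C
cv2.imwrite('pics/c2.png',im)
E
```

```text
(no output)
```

View pics/c2.png

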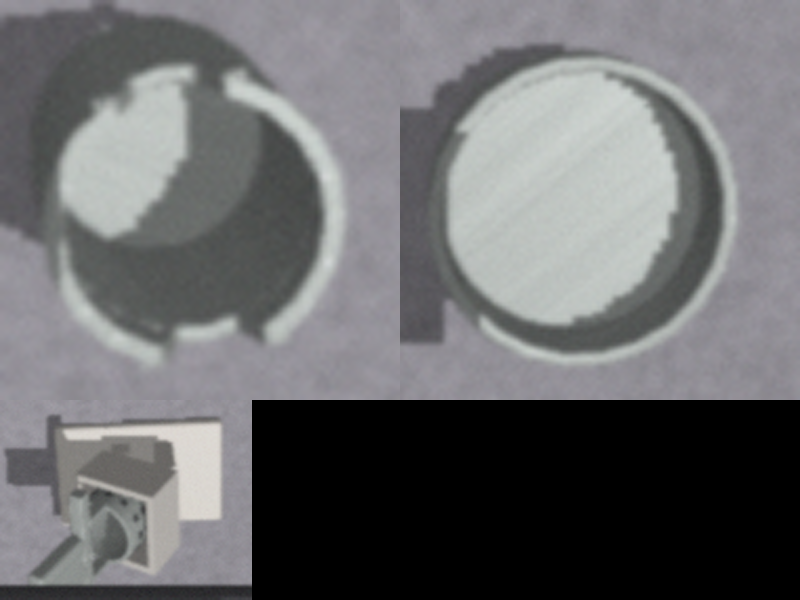

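Beaker notch floors are at crop (163,77) and (207,327), and the pan's outer rim spans x 435–737, y 57–362. I'll check these against the given sizes.

```bash
python3 - <<'E'
from h import *
b=load('wb');p=load('wp')
A=onz(b,325+163/5,130+77/5,.072);B=onz(b,325+207/5,130+327/5,.072)
d=A-B;print('beaker',(A+B)/2,np.linalg.norm(d),'want .058; xaxis yaw deg',np.degrees(np.arctan2(d[1],d[0]))-90)
for n,u,v in(('R',345,210),('bot',214,360)):print(n,onz(b,325+u/5,130+v/5,.086))
q=lambda u,v:onz(p,310+(u-400)/4,85+v/4,.038)
L,Rr,T,Bo=q(435,215),q(737,209),q(588,57),q(580,362);print('pan',(L+Rr)/2,(T+Bo)/2,np.linalg.norm(L-Rr),np.linalg.norm(T-Bo))
E
```

```text
beaker [ 0.5793818  -0.02676857  0.072     ] 0.056114660809769616 want .058; xaxis yaw deg 12.103075734294421
R [ 0.61043965 -0.02428021  0.086     ]
bot [ 0.58503355 -0.05700777  0.086     ]
pan [0.56326918 0.18578752 0.038     ] [0.56274971 0.18503902 0.038     ] 0.08123609108077685 0.08180654706609948
```

```bash
python3 - <<'E'
from h import *
yaw=np.radians(12.1);B=np.array([.5795,-.0265]);P=np.array([.563,.1854])
Q=list(tool(yaw).as_quat())
manip.move_pose([*B,.14],Q);set_gripper(.088)
print(manip.line_to([*B,.069],v=.12,until_force=8),current_tcp_pos(),current_wrist_force())
set_gripper(0.05);print('w',current_width(),current_grip_force(),current_clock())
manip.line_to([*B,.16],v=.12);print('w',current_width(),current_wrist_force())
manip.line_to([*P,.16],v=.2)
snap('wrist','hold');print(current_tcp_pos(),current_clock())
E
```

```text
False [ 0.57995807 -0.02663114  0.06977494] [ 0.30321661 -0.13081787  1.12703245]
w 0.06119683592827208 30.01210865797475 4.9583
w 0.06121550099040574 [-0.49760299 -1.01987963 -3.2053396 ]
[0.56318871 0.18443063 0.15997978] 7.1333
```

View pics/hold.png

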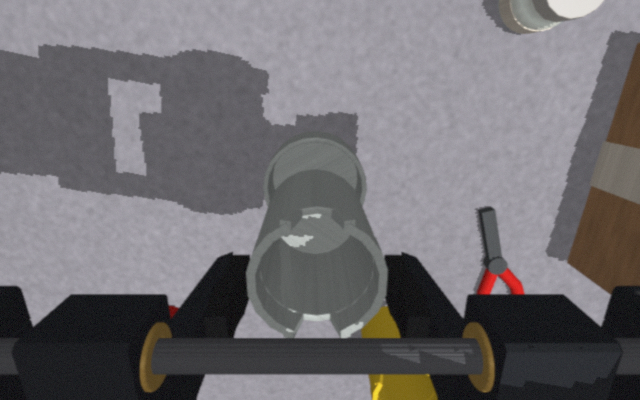

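Beaker is held; its notches are at (312,213) and (316,320), in line with the tool. The pan is visible at (315,180). I'll check the centring in the hand, then lower it.

```bash
python3 - <<'E'
from h import *
d=load('hold');dz=.09
m=[onz(d,u,v,.072+dz) for u,v in((312,214),(316,317))];print('notches',m,np.linalg.norm(m[0]-m[1]))
c=(m[0]+m[1])/2;print('centre',c)
off=c[:2]-[.56319,.18443];print('offset',off)
# pan rim left/right/top visible
L,Rr,T=[onz(d,u,v,.038) for u,v in((265,183),(367,183),(315,137))];print('pan',L,Rr,T)
yaw=np.radians(12.1);y=np.array([-np.sin(yaw),np.cos(yaw)]);o=(off@y)*y
if np.linalg.norm(o)<.006:
    P=np.array([.563,.1854])-o
    manip.line_to([*P,.16],v=.1);manip.line_to([*P,.082],v=.12,until_force=6)
    r=manip.line_to([*P,.071],v=.02,until_force=4);print(r,current_tcp_pos(),current_wrist_force(),current_clock())
E
```

```text
notches [array([0.55627544, 0.2106763 , 0.162     ]), array([0.56966859, 0.1566666 , 0.162     ])] 0.05564552057146402
centre [0.56297202 0.18367145 0.162     ]
offset [-0.00021798 -0.00075855]
pan [0.52217322 0.18182745 0.038     ] [0.60212242 0.19897505 0.038     ] [0.55372975 0.22614563 0.038     ]
True [0.56295053 0.18607826 0.07425317] [-1.55364977  0.06363526  4.45199463] 8.625
```

```bash
python3 - <<'E'
from h import *
p=np.array(current_tcp_pos());set_gripper(.088)
manip.line_to([p[0],p[1],.26],v=.2);snap('wrist','pl')
Q=list(tool(0.).as_quat())
manip.move_pose([.50,-.20,.30],Q);snap('wrist','st1');manip.move_pose([.50,-.10,.26],Q);snap('wrist','st2');print(current_clock())
f=lambda n,x0,y0,w,h,k:cv2.resize(cv2.imread(f'pics/{n}.png')[y0:y0+h,x0:x0+w],None,fx=k,fy=k,interpolation=cv2.INTER_CUBIC)
im=np.zeros((600,800,3),np.uint8)
im[:300,:400]=f('st1',200,80,200,150,2);im[:300,400:]=f('st2',200,150,200,150,2);im[300:,:400]=f('pl',200,80,200,150,2);im[300:,400:]=f('st1',0,0,640,400,.625)[:250].repeat(1,0) if 0 else 0
cv2.imwrite('pics/c3.png',im)
E
```

```text
12.3917
```

View pics/c3.png

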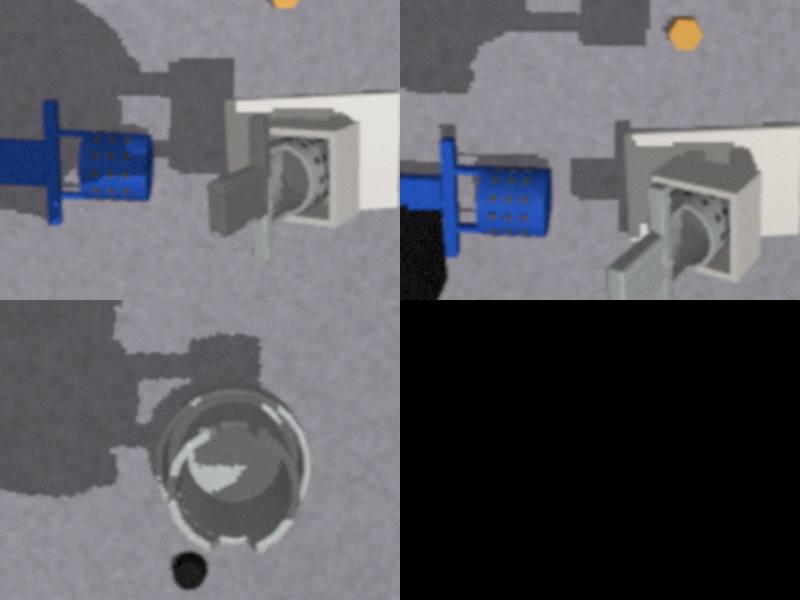

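The beaker stands inside the pan (bottom-left panel). In st1 the bar's ends are at crop (259,115) and (262,258) and the tab tip is at (212,208). I'll compute the basket pose.

```bash
python3 - <<'E'
from h import *
s=load('st1');t=load('st2');p=load('pl');s0=load('s0')
a=lambda u,v:(200+u/2,80+v/2)
b=lambda u,v:(200+(u-400)/2,150+v/2)
zc=.035+.06*np.cos(.56)
E1,E2=onz(s,*a(259,115),zc),onz(s,*a(262,258),zc)
y=E1-E2;L=np.linalg.norm(y);yaw=np.arctan2(y[1],y[0])-np.pi/2;print('bar',E1,E2,L,'yaw',np.degrees(yaw),'c',(E1+E2)/2)
print('tri end+y',tri(ray(s,*a(259,115)),ray(t,*b(660,187))))
print('tri nut-ref pocket corner',tri(ray(s,*a(359,122)),ray(t,*b(760,172))))
e=[onz(s,*a(*q),.008) for q in((235,108),(400,93))];d=e[1]-e[0];print('stand yaw',np.degrees(np.arctan2(d[1],d[0])),e)
e=[onz(t,*b(*q),.008) for q in((628,135),(798,125))];d=e[1]-e[0];print('stand yaw',np.degrees(np.arctan2(d[1],d[0])),e)
c=(E1+E2)/2
for yw in(yaw,np.radians(4)):
  ax=np.array([-np.sin(.56)*np.cos(yw),-np.sin(.56)*np.sin(yw),np.cos(.56)])
  top=c+ax*.044;yy=np.array([-np.sin(yw),np.cos(yw),0])
  print('tabtop centre',top,'pred crop st1 edge mids', [ (np.array(proj(s,top+k*yy))-[200,80])*2 for k in(-.014,.014)])
c=onz(p,200+236/2,80+128/2,.077),onz(p,200+233/2,80+241/2,.077)
dd=c[0]-c[1];print('beaker notches',c,np.linalg.norm(dd),(c[0]+c[1])/2,np.degrees(np.arctan2(dd[1],dd[0]))-90)
E
```

```text
bar [ 0.51426001 -0.17093043  0.08583531] [ 0.51697935 -0.24906067  0.08583531] 0.07817754389005022 yaw 1.9933839196383625 c [ 0.51561968 -0.20999555  0.08583531]
tri end+y (array([ 0.51443473, -0.17049849,  0.08859689]), np.float64(0.0005487912537421265))
tri nut-ref pocket corner (array([ 0.57240257, -0.18062416,  0.04804377]), np.float64(6.419745106036181e-05))
stand yaw 5.275732699367682 [array([ 0.50214027, -0.17869377,  0.008     ]), array([ 0.60367864, -0.16931772,  0.008     ])]
stand yaw 3.7738216798724924 [array([ 0.49809846, -0.17439321,  0.008     ]), array([ 0.60141796, -0.16757815,  0.008     ])]
tabtop centre [ 0.49226163 -0.21080853  0.12311453] pred crop st1 edge mids [array([216.00586558, 237.61030458]), array([213.61053397, 181.78735644])]
tabtop centre [ 0.49230442 -0.21162591  0.12311453] pred crop st1 edge mids [array([217.10548911, 239.1492911 ]), array([212.68349792, 183.51085893])]
beaker notches (array([0.55821699, 0.21265596, 0.077     ]), array([0.56865337, 0.15741547, 0.077     ])) 0.05621770189886911 [0.56343518 0.18503571 0.077     ] 10.698577174893032
```

Sizes and the two-view height agree, and the beaker's centre and yaw are as placed. Now to grasp the basket along its axis.

```bash
python3 - <<'E'
from h import *
yw=np.radians(3);c=np.array([.5155,-.2102,.0868])
ax=np.array([-np.sin(.56)*np.cos(yw),-np.sin(.56)*np.sin(yw),np.cos(.56)])
Q=tool(yw,ax).as_quat().tolist();P=lambda k:(c+ax*k).tolist()
set_gripper(.05)
manip.move_pose(P(.12),Q)
print(manip.line_to(P(.037),v=.1,until_force=6),current_wrist_force(),current_tcp_pos())
set_gripper(0);print('w',current_width(),current_grip_force(),current_wrist_force(),current_clock())
if current_width()>.008:
    r=manip.line_to(P(.037+.055),v=.06,until_force=25);print('pull',r,current_width(),current_wrist_force(),current_tcp_pos())
    if not r:
        q=np.array(current_tcp_pos());manip.line_to([q[0],q[1],.28],v=.2)
        manip.move_pose([.56,.13,.29],tool(np.radians(11.5)).as_quat().tolist());snap('wrist','bk');snap('scene','s2')
        print(current_width(),current_tcp_pos(),current_clock())
        a=cv2.imread('pics/bk.png');b=cv2.imread('pics/s2.png')[60:320,200:520]
        cv2.imwrite('pics/c4.png',np.vstack([cv2.resize(a,(480,300)),cv2.resize(b,(480,300))]))
E
```

```text
False [-0.69212408 -0.38969231  0.43064934] [ 0.4959498  -0.21133272  0.11858901]
w 0.0009292793236461858 0.0 [ 1.09963347 -0.05500845  0.016392  ] 15.8
```

The gripper closed on nothing. I'll look before doing anything else.

```bash
python3 - <<'E'
from h import *
snap('wrist','m1');snap('scene','m2');snap('top','m3')
print(R.from_quat(current_tool_rot()).as_matrix().round(3).tolist(),current_wrist_force(),current_tcp_pos())
a=cv2.imread('pics/m1.png');b=cv2.imread('pics/m2.png')[120:240,180:340];c=cv2.imread('pics/m3.png')[160:280,330:490]
cv2.imwrite('pics/c4.png',np.hstack([cv2.resize(a,(400,250)),cv2.resize(b,(333,250))]) if 0 else np.vstack([np.hstack([cv2.resize(b,(400,300)),cv2.resize(c,(400,300))]),np.hstack([cv2.resize(a,(480,300)),np.zeros((300,320,3),np.uint8)])]))
E
```

```text
[[-0.052, 0.846, 0.53], [0.999, 0.044, 0.028], [0.0, 0.531, -0.847]] [-0.22966175  0.58893622 -0.65993075] [ 0.49587111 -0.21122193  0.11813049]
```

View pics/c4.png

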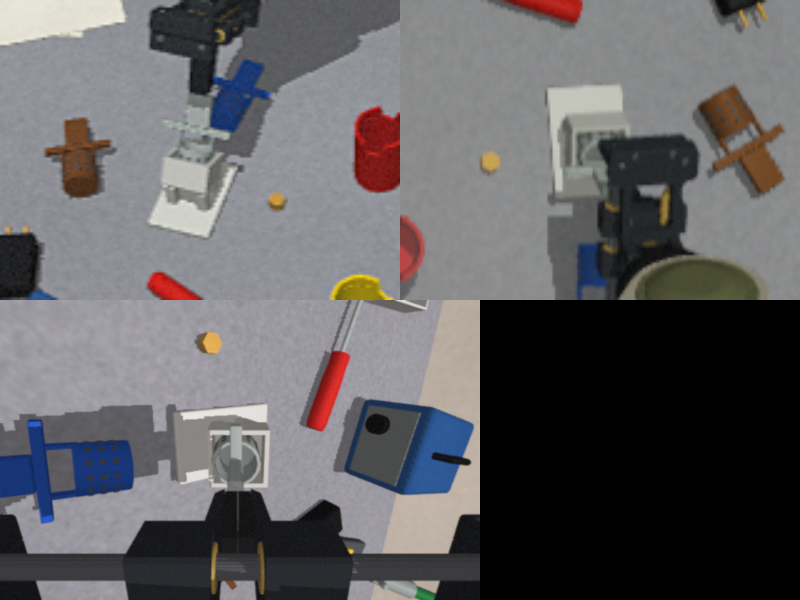

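```bash
python3 - <<'E'
from h import *
p=np.array(current_tcp_pos());M=R.from_quat(current_tool_rot()).as_matrix()
tip=p+M[:,2]*.022;print('tip',tip)
c=np.array([.5155,-.2102,.0868]);ax=-M[:,2];yy=M[:,0]*[-1,1,1]
s=load('m2');w=load('m1')
for n,P in(('tip',tip),('tcp',p),('bar',c),('bar+',c+M[:,0]*.039),('bar-',c-M[:,0]*.039),('tabtop',c+ax*.044)):
    print(n,((proj(s,P)-[180,120])*2.5).round(),'wrist',(proj(w,P)*.75+[0,300]).round())
print(current_width(),current_qpos())
E
```

```text
tip [ 0.50754066 -0.21060989  0.09949056]
tip [196. 115.] wrist [237. 484.]
tcp [198.  97.] wrist [237. 499.]
bar [194. 127.] wrist [237. 476.]
bar+ [227. 134.] wrist [237. 426.]
bar- [162. 120.] wrist [237. 519.]
tabtop [198.  91.] wrist [237. 505.]
0.00048640545862451134 [-0.82427669  0.29385208  1.98046509  0.7637992   0.63137326 -1.45241017]
```

```bash
python3 - <<'E'
from h import *
set_gripper(.03);snap('wrist','n1');snap('scene','n2');print(current_width(),current_wrist_force(),current_clock())
f=lambda n,x0,y0,w,h,W,H:cv2.resize(cv2.imread(f'pics/{n}.png')[y0:y0+h,x0:x0+w],(W,H),interpolation=cv2.INTER_CUBIC)
im=np.vstack([np.hstack([f(a,250,140,130,145,300//300*270,300) ,f(b,220,115,75,75,300,300)]) for a,b in(('m1','m2'),('n1','n2'))])
cv2.imwrite('pics/c5.png',im)
E
```

```text
0.03024225011931282 [0.27567043 0.04419559 0.20351619] 16.65
```

View pics/c5.png

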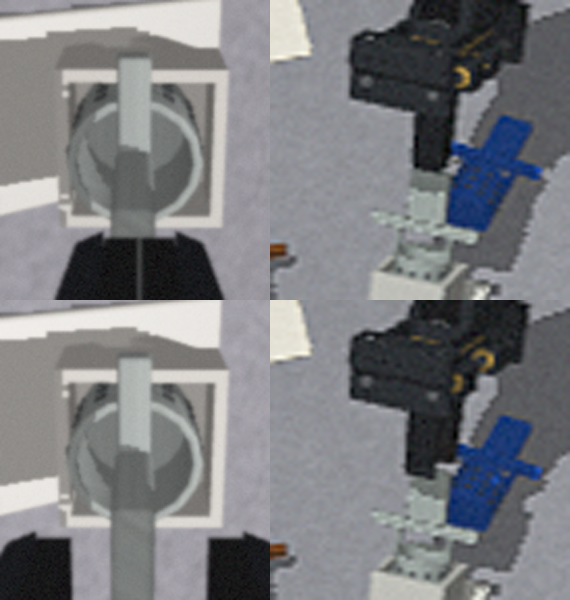

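Panels: in both views the fingertips sit at the tab's top end rather than 29 mm down it. The true tips are about 25 mm further back than assumed, so I'll advance along the axis with force guarding and close again.

```bash
python3 - <<'E'
from h import *
M=R.from_quat(current_tool_rot()).as_matrix();ax=-M[:,2];p=np.array(current_tcp_pos())
print(manip.line_to((p-ax*.022).tolist(),v=.05,until_force=5),current_wrist_force(),current_tcp_pos())
set_gripper(0);print('w',current_width(),current_grip_force(),current_wrist_force(),current_clock())
p=np.array(current_tcp_pos())
if current_width()>.008:
    r=manip.line_to((p+ax*.055).tolist(),v=.06,until_force=25);print('pull',r,current_width(),current_wrist_force(),current_tcp_pos())
    if not r:
        q=np.array(current_tcp_pos());manip.line_to([q[0],q[1],.26],v=.2)
        manip.move_pose([.56,.13,.29],tool(np.radians(11.5)).as_quat().tolist());snap('wrist','bk');snap('scene','s2')
        print(current_width(),current_tcp_pos(),current_clock(),proj(load('s2'),current_tcp_pos()))
E
```

```text
False [-0.71914508 -0.18041287  0.59704126] [ 0.50760248 -0.21053092  0.09933932]
w 0.009590458108188999 29.920407738536596 [-1.4093368   0.012596   -0.98488946] 17.675
pull False 0.00967268240058971 [ 1.3509983  -0.12605382 -1.35116777] [ 0.47824904 -0.21200244  0.14578266]
0.009834624700386294 [0.56005882 0.1287493  0.28980653] 20.9 [376.45043833 165.6385299 ]
```

The tab is gripped (9.7 mm) and the basket is out of the pocket. Now to lower it into the beaker. Fully seated means TCP z ≈ 0.096; resting on the rim would read ≈ 0.110.

```bash
python3 - <<'E'
from h import *
Q=tool(np.radians(11.5)).as_quat().tolist();P=[.563,.1856]
manip.line_to([*P,.22],Q,v=.12);print(current_tcp_pos())
r=manip.line_to([*P,.122],v=.08,until_force=5);print(r,current_tcp_pos(),current_wrist_force())
if not r:
    r=manip.line_to([*P,.09],v=.02,until_force=4);print(r,current_tcp_pos(),current_wrist_force(),current_wrist_torque())
snap('wrist','f1');snap('scene','f2');print(current_width(),current_clock())
f=lambda n,x0,y0,w,h,W,H:cv2.resize(cv2.imread(f'pics/{n}.png')[y0:y0+h,x0:x0+w],(W,H),interpolation=cv2.INTER_CUBIC)
cv2.imwrite('pics/c6.png',np.hstack([f('f1',190,80,260,260,400,400),f('f2',335,160,100,100,400,400)]))
E
```

```text
[0.56330549 0.18532826 0.22067328]
False [0.56329039 0.18561912 0.1225445 ] [-0.09583937 -0.40580506 -1.4636506 ]
True [0.56299103 0.18554179 0.09681805] [-1.37508119 -0.36351863  4.60691006] [-0.07041925  0.24271892  0.05119002]
0.009507805384044643 24.425
```

Contact came at 0.0968, the seated height. I'll release, retract and check.

```bash
python3 - <<'E'
from h import *
set_gripper(.03);print(current_wrist_force(),current_width())
manip.line_to([.563,.1856,.20],v=.1);manip.line_to([.563,.1656,.26],v=.2)
snap('wrist','f1')
manip.move_pose([.40,.06,.33],tool(0.).as_quat().tolist());snap('scene','f2');snap('top','f3');print(current_clock())
f=lambda n,x0,y0,w,h,W,H:cv2.resize(cv2.imread(f'pics/{n}.png')[y0:y0+h,x0:x0+w],(W,H),interpolation=cv2.INTER_CUBIC)
cv2.imwrite('pics/c6.png',np.vstack([np.hstack([f('f1',190,60,260,195,400,300),f('f2',345,175,80,80,400,300)]),np.hstack([f('f3',206,177,80,60,400,300),f('f2',150,120,320,200,400,300)])]))
E
```

```text
[ 0.02809744  0.01161267 -0.26290323] 0.02978458576318703
27.5583
```

View pics/c6.png

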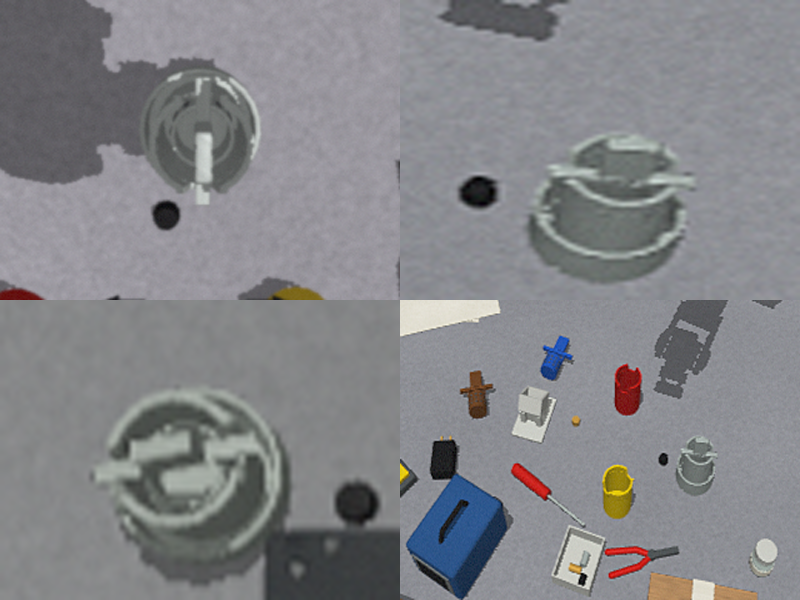

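The basket hangs upright, with the bar through both notches below the rim. The beaker is in the pan and the other things are where they were. Handing in.

```bash
python3 -c "
from h import *
manip.dwell(.3);print(ticket.job_done(),current_clock())"
```

```text
the job is handed in; nothing more can be done
the job is handed in; nothing more can be done
```

The job is handed in: the beaker stands in the pan and the basket hangs upright in it, bar seated in both notches. The robot's clock read about 28 s of the 64 s allowed, the other things looked unmoved in the last pictures, and one early grasp missed the tab and was redone.

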